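Close the mist diffuser's tank and set its valve half open

TASK

The mist diffuser's tank lid is sitting loosely on its neck with the thread not caught. Without lifting it off, turn it back (anticlockwise from above) until you feel it drop into the thread, then screw it forward (clockwise) fully home until it stops. Then set the mist valve half open, its pointer midway between closed and fully open at 45 degrees, let go, and leave the other things on the rack where they are.

Things in the scene. Friction and masses are not known exactly. Their poses are not given: they have to be found in the camera images.
- diffuser: Mist diffuser: oblong white ceramic tank on an acacia foot, fixed on the rack's upper tier (tier top at z = 0.130). 140 mm deep (its x), 280 mm wide (its y), flat deck 70 mm above its origin; origin at the centre of its underside, its front faces its own -x. On its deck: the filler neck with the lid at its y = +70 mm, the mist valve at its y = -70 mm.
- lid_grip (a point): Middle of the grip bar of the round acacia lid (68 mm wide, 32 mm high without the bar, about 180 g), on the lid's axis; z up, x along the bar. The bar is 54 mm long, 16 mm wide, 28 mm high and stands on the lid's disc: its top is 14 mm above this point, the disc 14 mm below. The lid is loose, guided by the neck with about 1 mm play. Start: 131.5 mm above the diffuser's origin.
- neck_base (a point): Foot of the neck on the deck, on the lid's turning axis. The lid's three lugs rest on the thread's flat crests. Turned anticlockwise by 10 to 60 deg (differs, hidden) it drops 9 mm by its own weight if not held up; a stop comes 45 deg further. Then clockwise it sinks 4 mm more in 55 to 105 deg, to an end stop: lid_grip is then 118.5 mm above the diffuser's origin. Turning takes under 0.2 N m.
- deck (a point): Centre of the diffuser's deck. Clockwise turning of the lid while it still rests on the crests only runs it against a stop; a turning moment above 0.25 N m means that the lid is against a stop. Three small dark ribs on the deck round the valve, under the pointer's path, mark closed, half open (the broader one) and fully open.
- valve (a joint): Angle of the mist valve's handle in rad: 0 closed, growing anticlockwise seen from above to 1.571 fully open; half open is 0.785. It starts nearly closed (0 to 0.35) and stays where it is left (friction 0.05 N m).
- valve_grip (a point): Middle height of the steel valve handle, on its upright turning axis. The handle is an upright bar 12 mm wide, 24 mm high, running 45 mm to its pointer end and 18 mm the other way. The point's x points to the pointer end: closed, that is the diffuser's -x; fully open, its -y. The bar's top is 12 mm above this point, its underside 12 mm below, the deck 35 mm below.
- cup: Bystander: white ceramic cup, 72 mm wide, 75 mm high, in front of the diffuser; origin under its centre.
- bowl: Bystander: coconut shell bowl, 110 mm wide, 45 mm high, behind the diffuser; origin under its centre.
- roller: Bystander: green peanut massage roller, 158 mm long, 74 mm thick, lying along its x; origin under its centre.
- timer: Bystander: round steel timer with a knob, 72 mm wide, 58 mm high; origin under its centre.
- oil: Bystander: amber bottle, 44 mm wide, 120 mm high; origin under its centre.
There are look-alikes about, which are no part of the job. Leave any blue or turquoise look-alike of the part that bears lid_grip alone.

How it is judged:
On the way, in this order (a step that is already met when the one before it is completed fails the run):
1. the lid has dropped into the thread (grip point less than 124.5 mm above the diffuser's origin, 7 mm below the start) (z of lid_grip in the frame of diffuser below 0.1245 m), for 0.1 s.
2. the lid is screwed home (within 1 mm of its lowest height) (z of lid_grip in the frame of diffuser below 0.1195 m and angle between lid_grip's own z axis and vertical below 0.06 rad), for 0.2 s.
3. the valve stands half open (45 +- 7 degrees) (value of joint valve between 0.665 and 0.905 rad), for 0.2 s.
At the end, for the whole second after the job is handed in: The lid is upright (within 0.06 rad) on the neck and screwed home, its grip point 116.5 to 119.5 mm above the diffuser's origin (within 1 mm of fully home), and the valve rests at 45 +- 7 degrees (0.665 to 0.905 rad) (all of step 2 and all of step 3 and z of lid_grip in the frame of diffuser above 0.1165 m and velocity of joint valve between -0.05 and 0.05 rad/s); the robot touches nothing.
It fails at once if the lid is lifted off the neck (more than 12 mm above where it rested) (z of lid_grip in the frame of diffuser above 0.1435 m).
It fails at once if a bystander (cup, bowl, roller, timer, bottle) is moved by more than 30 mm (distance of any of cup, bowl, roller, timer, oil from where it was at the start of the episode above 0.03 m).
It also fails if it takes over 50 s, if anything falls off the work surface, if the arm or the gripper's body presses on something with over 40 N, if the wrist force passes 120 N, or if a joint passes its speed limit or range.

ROBOT

A 6-joint arm with a two-finger parallel gripper is mounted at the origin on the work surface. World frame = base frame: x ahead of the robot, y to its left, z up, the work surface at z = 0. Lengths are in m, angles in rad, forces in N, time in s.
With the tool pointing down it reaches from about 0.3 to 0.775 m from the base axis. Payload 14.6 kg.
Tool frame: the origin (TCP) lies at the very end of the fingers, on their centre line; the grasp point (between the pads) lies 19 mm behind it; z points along the fingers, y is the line along which they close (so a half turn about z gives the same grasp; the last joint's range is limited). The gripper opens to 94 mm and grips with 3 to 60 N. Pads are 16 mm wide; open, the fingers measure 119 mm over their backs; the gripper's body (75 mm by 177 mm) begins 78 mm behind the grasp point.
Start: joints at [1.073, 0.3, 1.521, -0, 1.321, -0.067], TCP at [0.23, 0.5, 0.205] pointing down, gripper open.
Joint ranges: [-3.03, 3.03], [-0.79, 2.21], [0.23, 2.52], [-1.04, 4.18], [0, 3.07], [-2.55, 2.55]. Speed limits (rad/s): [2.22, 2.22, 2.57, 3.14, 3.14, 3.14].

INTERFACE

Orientations are given as a unit quaternion [x, y, z, w].
In Python, from plant import r, viewer, silhouettes, landmark_of gives the robot as it stands.
- The arm moves only by the shell command python3 -m crank 'ROWS' [FORCE]. ROWS is JSON, a list of rows, each a list of 7 numbers: the opening, from 0 (shut) to 1 (fully open), then the shift along the tool's x, y, z in mm, then the turn, a rotation vector about the tool's x, y, z in rad. In form: [[hand, tx, ty, tz, rx, ry, rz], ...]. A call has 1 to 20 rows; each row is the pose to reach, as a shift and turn from the pose commanded when the call began, along the tool's axes at that moment; what a row does not reach only later rows make up. A row lasts 1/12 s, in which the tool goes at most 41.7 mm and 7.16 degrees, less where a joint would pass 70% of its speed; a pose out of reach is approached as far as the arm can. A call with a gripper value outside its range is refused whole. The fingers move at their own pace and stop on an object; FORCE is the grip in N (left out, the last holds). Time passes only in rows, so rows that repeat a pose let the fingers close. It gives the time, the measured TCP pose, the force, the opening and the grip force at its end, in the units of the state.
- r.sense(): the state, without advancing time (a new reading comes with each control period).
- viewer.read_camera(name): name is "side" or "top"; returns a dict with "frame" (384x512x3 uint8, blue, green, red), "fov_y" (degrees; the focal length in pixels is half the picture's height over the tangent of half this angle, whatever the lens; pixels are square), "cx", "cy" (the principal point, pixels), "dist" ([k1, k2, p1, p2, k3] as OpenCV has them; the pictures are not rectified), "R" (3x3) and "t" (3): a world point X has camera coordinates R X + t. Camera axes: x right, y down, z forward; pixel columns grow to the right and rows downward; lengths in m; the calibration is good to about 2 mm. A picture is of the moment at which its call begins. There is no depth.
- r.finish_job(): hands the job in; it is judged then, once.
Trained networks look in the newest picture that a camera, given by its name, has taken for a name from the list of things; names that differ only in an ending like _2 or _b are one class to them, and where a whole thing is asked for, a point or a joint stands for the part that bears it (a point fixed in the world has none). Each returns a list of dicts, best first, with "confidence" (0 to 1); they miss things now and then, are a little off and sometimes report something else, mostly with a low value. They report only what shows in the picture. A call takes as long as a camera call. They do not tell look-alikes from the thing itself.
- silhouettes(target, camera): "mask" (384x512 bool, what is visible of it) and "position" ([column, row] in pixels, amid what is visible of it).
- landmark_of(target, camera): "position" ([column, row] in pixels: a listed point, or the origin of a listed thing).
The state is a dict: "time": time; "q": joint angles; "qvel": joint speeds; "joint_torque": joint torques, N m; "eef_pos": TCP position; "orientation": TCP orientation; "force": force on the tool from outside, world axes, zero at the start; "torque": the same for the moment, N m; "finger_gap": opening from 0.0 (shut) to 1.0 (fully open); "grasp_force": force on a finger pad.
Only numpy, scipy, OpenCV 4.12 (cv2) and the standard library are available. Lean on these libraries where they do the work, as an engineer would, in place of code of your own. Each camera call takes 0.05 s, during which the arm holds its last target. There are 200 camera calls.

## Working session

There is one attempt and no reset: what is moved stays moved. The work goes in short steps, Python scripts to look and compute and a shell command to move; the robot and the scene stay as the last step left them, time stands still between calls to the robot, and variables do not carry over. Pictures are saved under pics/ and viewed, at most 10 in all, crops included, and the job is handed in when it is done.

```bash
mkdir -p pics; ls; cat > h.py <<'E'
from plant import r, viewer, silhouettes, landmark_of
import numpy as np, cv2
def cam(n):
    c=viewer.read_camera(n); f=192/np.tan(np.radians(c["fov_y"])/2)
    c["K"]=np.array([[f,0,c["cx"]],[0,f,c["cy"]],[0,0,1.]]); c["D"]=np.array(c["dist"],float)
    c["R"]=np.array(c["R"]);c["t"]=np.array(c["t"]);return c
def ray(c,p):
    u=cv2.undistortPoints(np.array([[p]],float),c["K"],c["D"])[0,0]
    return -c["R"].T@c["t"], c["R"].T@np.array([u[0],u[1],1.])
def at_z(c,p,z):
    o,d=ray(c,p); return o+d*(z-o[2])/d[2]
def tri(c1,p1,c2,p2):
    o1,d1=ray(c1,p1);o2,d2=ray(c2,p2)
    s=np.linalg.lstsq(np.c_[d1,-d2],o2-o1,rcond=None)[0]
    a=o1+d1*s[0];b=o2+d2*s[1];return (a+b)/2,np.linalg.norm(a-b)
def proj(c,X):
    return cv2.projectPoints(np.array(X,float).reshape(-1,3),cv2.Rodrigues(c["R"])[0],c["t"],c["K"],c["D"])[0][:,0]
E
python3 - <<'E'
from h import *
np.set_printoptions(precision=3,suppress=True)
C={n:cam(n) for n in("top","side")}
for n in C:
    cv2.imwrite(f"pics/{n}0.png",C[n]["frame"]); print(n,-C[n]["R"].T@C[n]["t"])
for t,z in(("lid_grip",.2615),("valve_grip",.235),("deck",.2),("neck_base",.2),("diffuser",.13),("cup",None),("oil",None),("timer",None)):
    for n in C:
        for d in landmark_of(t,n)[:3]:
            print(t,n,np.round(d["position"],1),round(d["confidence"],2), at_z(C[n],d["position"],z) if z else "")
print(r.sense())
E
```

```text
pics
top [0.325 0.006 1.267]
side [ 0.344 -0.955  0.819]
lid_grip top [123.9 287.5] 0.97 [0.247 0.294 0.262]
lid_grip top [209.9 181.2] 0.93 [0.524 0.092 0.262]
lid_grip top [332.4 296.8] 0.86 [ 0.24  -0.227  0.262]
lid_grip side [160.7 296.5] 0.83 [ 0.258 -0.453  0.262]
lid_grip side [173.5 173.2] 0.79 [0.27  0.003 0.262]
lid_grip side [255.9 156.2] 0.57 [0.521 0.081 0.262]
valve_grip top [262.8 169.2] 0.43 [ 0.566 -0.045  0.235]
valve_grip side [277.4 183.5] 0.69 [ 0.566 -0.043  0.235]
deck top [238.4 180.1] 0.77 [0.542 0.019 0.2  ]
deck side [267. 183.] 0.63 [0.548 0.018 0.2  ]
neck_base top [209.  183.4] 0.72 [0.53  0.099 0.2  ]
neck_base side [256.3 171.3] 0.82 [0.526 0.093 0.2  ]
diffuser top [239.1 182.8] 0.94 [0.548 0.018 0.13 ]
diffuser top [135.7 220.6] 0.21 [0.427 0.311 0.13 ]
diffuser side [265.1 199.2] 0.93 [0.547 0.032 0.13 ]
cup top [236.1 229.3] 0.92 
cup side [221.5 204.4] 0.6 
cup side [258.2 170.9] 0.26 
oil top [128.2 151.3] 0.58 
oil top [236.  178.7] 0.54 
oil top [236.8 185.1] 0.48 
oil side [270.6 155.3] 0.81 
timer side [220.3 160.3] 0.66 
timer side [256.8 173.2] 0.64 
{'time': 0.9, 'q': array([ 1.073,  0.3  ,  1.521,  0.   ,  1.321, -0.067]), 'qvel': array([ 0.   ,  0.002, -0.   , -0.   , -0.   , -0.   ]), 'joint_torque': array([  0.001, -53.166, -35.292,   0.071,   0.021,   0.   ]), 'eef_pos': array([0.23 , 0.5  , 0.205]), 'orientation': array([ 0.214,  0.977,  0.   , -0.   ]), 'force': array([-0.047,  0.304, -0.565]), 'torque': array([-0.054,  0.033, -0.052]), 'grasp_force': 0.0, 'finger_gap': 1.002129818833545}
```

```bash
python3 - <<'E'
import cv2,numpy as np
t=cv2.imread("pics/top0.png");s=cv2.imread("pics/side0.png")
cv2.imwrite("pics/top_crop.png",cv2.resize(t[110:260,170:320],(600,600),interpolation=cv2.INTER_CUBIC))
E
```

```text
(no output)
```

View pics/top0.png

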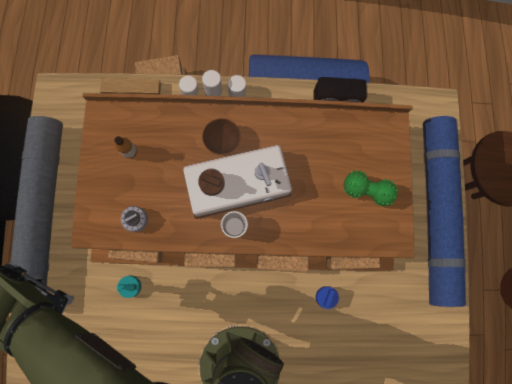

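View pics/side0.png

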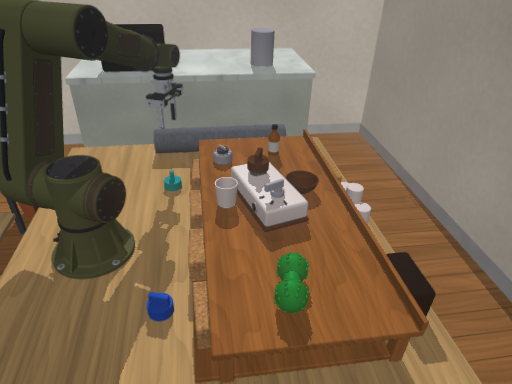

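```bash
sleep 0.5; ls pics
```

```text
side0.png
top0.png
top_crop.png
```

View pics/top_crop.png

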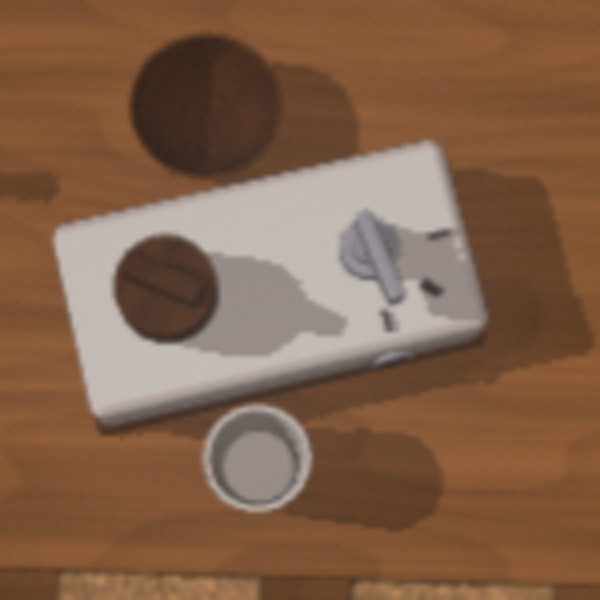

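The candidates for lid_grip in the top picture are the brown lid (210,181), the turquoise lid (124,287) and the blue lid (332,297). Only the brown one is acacia and sits on the diffuser's neck, and the crop confirms this, so it is the target. In the crop its bar runs from about (128,262) to (200,292). The valve axis is at about (372,250), with the pointer tip at (397,298). The ribs are at (388,320), (432,287) (the broad one) and (438,236). The cup is in front at (235,225).

```bash
python3 - <<'E'
from h import *
np.set_printoptions(precision=4,suppress=True)
from scipy.spatial.transform import Rotation as Ro
c=cam("top");s=cam("side")
full=lambda p:(np.array(p)+.5)/4-.5+[170,110]
def deg(v): return np.degrees(np.arctan2(v[1],v[0]))
lt=min(landmark_of("lid_grip","top"),key=lambda d:np.hypot(*(np.array(d["position"])-[210,181])))["position"]
ls=min(landmark_of("lid_grip","side"),key=lambda d:np.hypot(*(np.array(d["position"])-[256,156])))["position"]
print("lid tri",tri(c,lt,s,ls), at_z(c,lt,.2615),at_z(s,ls,.2615))
vt=landmark_of("valve_grip","top")[:1];vs=landmark_of("valve_grip","side")[:1]
if vt and vs: print("valve",tri(c,vt[0]["position"],s,vs[0]["position"]))
a=[at_z(c,full(p),.2755) for p in([128,262],[200,292],[135,250],[210,278],[122,275],[190,305])]
print("bar",(a[0]+a[1])/2,[deg(a[i]-a[i+1])for i in(0,2,4)])
# lid/disc silhouettes
for n,cc in(("top",c),("side",s)):
    for d in silhouettes("lid_grip",n): print(n,d["position"],d["confidence"],d["mask"].sum())
b=[at_z(c,full(p),.247) for p in([360,215],[397,298])]
print("valve ends",b,"yaw",deg(b[1]-b[0]),np.linalg.norm(b[1]-b[0]))
print("ribs",[at_z(c,full(p),.201) for p in([388,320],[432,287],[438,236])])
m=silhouettes("diffuser","top")[0]["mask"].astype(np.uint8)
k=max(cv2.findContours(m,0,1)[0],key=cv2.contourArea)
e=[at_z(c,full(p),.2) for p in([55,235],[435,142])];print("edge yaw",deg(e[0]-e[1]))
bx=cv2.boxPoints(cv2.minAreaRect(k));print("box",[at_z(c,p,.2)[:2] for p in bx])
R=Ro.from_quat(r.sense()["orientation"]).as_matrix();print("tool",R,"x yaw",deg(R[:,0]))
E
```

```text
lid tri (array([0.5264, 0.0917, 0.2586]), np.float64(0.004908129087041742)) [0.5283 0.0914 0.2615] [0.5229 0.0856 0.2615]
valve (array([ 0.5678, -0.0465,  0.2335]), np.float64(0.010875313973128752))
bar [0.5269 0.089  0.2755] [np.float64(69.10996061892531), np.float64(71.2422993488424), np.float64(67.95233754955817)]
top [128.8, 287.5] 0.98 407
top [211.6, 179.8] 0.76 580
top [328.5, 298.4] 0.67 432
side [257.3, 162.6] 0.73 370
side [174.7, 178.1] 0.6 254
side [288.9, 283.4] 0.17 1694
valve ends [array([ 0.579 , -0.0356,  0.247 ]), array([ 0.5242, -0.0613,  0.247 ])] yaw -154.84930395846828 0.060558130220732684
ribs [array([ 0.5177, -0.0586,  0.201 ]), array([ 0.5418, -0.0882,  0.201 ]), array([ 0.5777, -0.0916,  0.201 ])]
edge yaw 106.32811812450589
box [array([0.5759, 0.1778]), array([ 0.6542, -0.0973]), array([ 0.5045, -0.1346]), array([0.4302, 0.1352])]
tool [[-0.9086  0.4176  0.    ]
 [ 0.4176  0.9086  0.0001]
 [-0.      0.0001 -1.    ]] x yaw 155.3178369389813
```

```bash
python3 -m crank '[[1,0,0,-40,0,0,0],[1,0,0,-80,0,0,0.1],[1,0,0,-120,0,0,0.2],[1,-34,-19,-120,0,0,0.3],[1,-68,-38,-120,0,0,0.42],[1,-102,-58,-120,0,0,0.54],[1,-136,-77,-120,0,0,0.66],[1,-170,-96,-120,0,0,0.78],[1,-204,-116,-120,0,0,0.9],[1,-238,-135,-120,0,0,1.02],[1,-272,-154,-120,0,0,1.14],[1,-306,-174,-120,0,0,1.26],[1,-340,-193,-120,0,0,1.38],[1,-374,-212,-120,0,0,1.497],[1,-408,-231,-120,0,0,1.497],[1,-441,-250,-120,0,0,1.497],[1,-441,-250,-120,0,0,1.497],[1,-441,-250,-120,0,0,1.497]]' 20
python3 - <<'E'
from h import *
s=r.sense();print(s)
c=cam("side");p=proj(c,[s["eef_pos"],[.526,.089,.2615]]);print(p)
cv2.imwrite("pics/s1.png",cv2.resize(c["frame"][90:240,180:330],(600,600),interpolation=cv2.INTER_CUBIC))
E
```

```text
time: 2.85
eef_pos: [0.5265, 0.087, 0.3249]
orientation: [0.822, 0.569, -0.0, -0.0]
force: [-0.1, -0.5, -0.0]
finger_gap: 1.001
grasp_force: 0.0
{'time': 2.85, 'q': array([9.51947274e-02, 2.02232834e-01, 1.36929147e+00, 9.71243004e-06,
       1.57104838e+00, 4.55004655e-01]), 'qvel': array([ 0.05171309, -0.02961306,  0.01978697,  0.00382503,  0.00149215,
        0.01774218]), 'joint_torque': array([ -2.81272486, -48.14467192, -38.07566285,  -0.09194353,
        -0.06376191,  -0.38224172]), 'eef_pos': array([0.52651883, 0.08704287, 0.3248944 ]), 'orientation': array([ 8.22221386e-01,  5.69167596e-01, -4.25216592e-04, -2.43580492e-04]), 'force': array([-0.06197438, -0.45855518, -0.04599572]), 'torque': array([-0.03618129,  0.05314862,  0.00125674]), 'grasp_force': 0.0, 'finger_gap': 1.0009502264193435}
[[257.91058533 136.73674258]
 [257.0098232  154.94072959]]
```

View pics/s1.png

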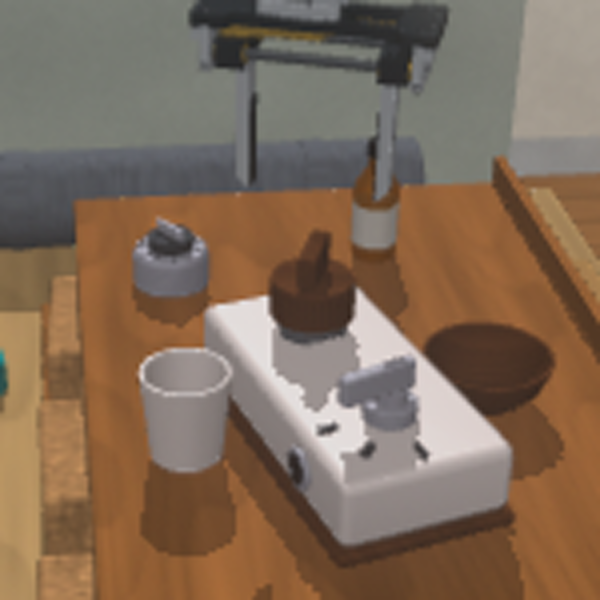

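The fingers stand centred over the brown lid's bar at crop (316,255), and the path below is clear. I'll lower the gripper and close it lightly.

```bash
python3 -m crank '[[0.6,0,0,25,0,0,0],[0.5,0,0,50,0,0,0],[0.4,0,0,65,0,0,0],[0.4,0,0,72,0,0,0],[0.4,0,0,72,0,0,0],[0,0,0,72,0,0,0],[0,0,0,72,0,0,0],[0,0,0,72,0,0,0],[0,0,0,72,0,0,0],[0,0,0,72,0,0,0],[0,0,0,72,0,0,0]]' 8; python3 -c "
from h import *
print(r.sense())"
```

```text
time: 3.82
eef_pos: [0.5261, 0.0884, 0.2537]
orientation: [0.821, 0.57, 0.0, 0.0]
force: [0.5, 0.6, 0.3]
finger_gap: 0.255
grasp_force: 0.0
{'time': 3.8167, 'q': array([9.78532161e-02, 2.29181211e-01, 1.49769946e+00, 9.41281486e-06,
       1.41432554e+00, 4.54898904e-01]), 'qvel': array([-0.00200868,  0.00215549,  0.00182726,  0.00093344, -0.00224074,
        0.00026568]), 'joint_torque': array([ 4.26753215e-02, -5.02294314e+01, -3.64422655e+01,  7.41496822e-02,
       -1.34510678e-02,  1.03244311e-03]), 'eef_pos': array([0.52605467, 0.08841953, 0.25370607]), 'orientation': array([8.21434444e-01, 5.70302917e-01, 1.70993345e-04, 9.01031809e-05]), 'force': array([0.450854  , 0.64904145, 0.26686653]), 'torque': array([-0.10472855,  0.11372736, -0.01414282]), 'grasp_force': 0.0, 'finger_gap': 0.2554565873907463}
```

Still closing, with the gap at 24 mm.

```bash
python3 -m crank '[[0,0,0,0,0,0,0],[0,0,0,0,0,0,0],[0,0,0,0,0,0,0],[0,0,0,0,0,0,0],[0,0,0,0,0,0,0]]' 8; python3 -c "
from h import *
print(r.sense()['torque'])"
```

```text
time: 4.23
eef_pos: [0.5261, 0.0884, 0.2535]
orientation: [0.821, 0.57, 0.0, 0.0]
force: [1.2, 0.1, 0.5]
finger_gap: 0.173
grasp_force: 8.0
[-0.19645879 -0.12006774 -0.06159035]
```

```bash
python3 -m crank '[[0,0,0,0,0,0,0],[0,0,0,0.7,0,0,-0.08],[0,0,0,0.7,0,0,-0.16],[0,0,0,0.7,0,0,-0.24],[0,0,0,0.7,0,0,-0.24]]' 20; python3 -c "
from h import *
print(r.sense()['torque'])"
```

```text
time: 4.65
eef_pos: [0.5267, 0.0881, 0.253]
orientation: [0.746, 0.666, 0.001, 0.001]
force: [5.7, -1.3, 1.0]
finger_gap: 0.169
grasp_force: 20.0
[-0.37054666 -1.2148302   0.03075555]
```

```bash
python3 -m crank '[[0,0,0,0.6,0,0,-0.06],[0,0,0,1.2,0,0,-0.12],[0,0,0,1.5,0,0,-0.12]]' 20; python3 -c "
from h import *
print(r.sense()['torque'],r.sense()['eef_pos'])"
```

```text
time: 4.9
eef_pos: [0.527, 0.0881, 0.2516]
orientation: [0.705, 0.709, 0.001, 0.001]
force: [7.3, -1.4, 1.7]
finger_gap: 0.17
grasp_force: 20.0
[-0.39304327 -1.65933622 -0.05892356] [0.52700121 0.08807303 0.25157806]
```

```bash
python3 -m crank '[[0.25,0,0,0,0,0,0],[0.25,0,0,0,0,0,0],[0.25,0,0,0,0,0,0],[0.25,0,0,0,0,0,0]]' 20; python3 - <<'E'
from h import *
print(r.sense()['force'],r.sense()['torque'])
c=cam("side")
for d in landmark_of("lid_grip","side"): print(d["position"],d["confidence"])
for d in silhouettes("lid_grip","side"): print(d["position"],d["confidence"],np.where(d["mask"].any(1))[0][[0,-1]])
print(proj(c,[[.527,.088,.2615],[.527,.088,.2525]]))
cv2.imwrite("pics/s2.png",cv2.resize(c["frame"][110:210,200:300],(600,600),interpolation=cv2.INTER_CUBIC))
E
```

```text
time: 5.23
eef_pos: [0.5258, 0.0885, 0.2511]
orientation: [0.706, 0.708, -0.0, -0.0]
force: [0.0, 0.6, 0.7]
finger_gap: 0.247
grasp_force: 0.0
[0.01312202 0.62112821 0.69830296] [-0.04554182  0.06689235  0.01585691]
[254.3, 158.5] 0.93
[159.8, 295.8] 0.9
[158.3, 305.7] 0.94 [292 321]
[256.3, 164.3] 0.62 [150 175]
[172.2, 184.3] 0.54 [170 190]
[[257.37407954 155.07397458]
 [257.28579127 157.61053528]]
```

View pics/s2.png

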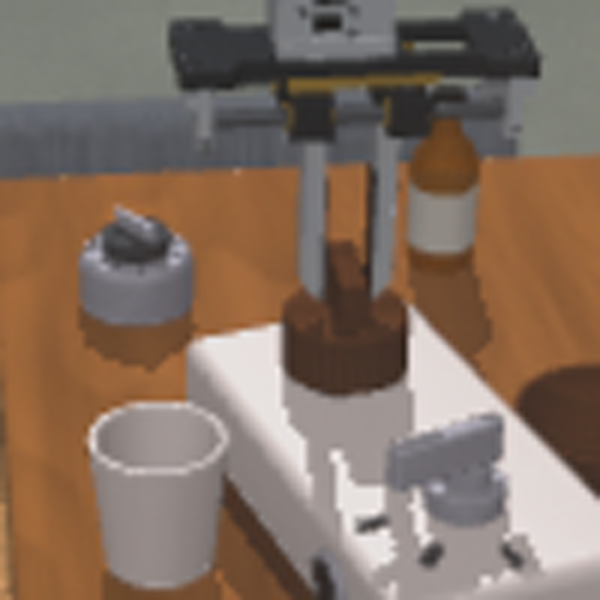

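The lid has dropped: it now hides the neck (lid bottom at crop (345,393), neck no longer visible). I'll lower the fingers, shift toward the axis and regrip.

```bash
python3 -m crank '[[0.25,0,1.5,3,0,0,0],[0.25,0,1.5,6,0,0,0],[0,0,1.5,6,0,0,0],[0,0,1.5,6,0,0,0],[0,0,1.5,6,0,0,0],[0,0,1.5,6,0,0,0],[0,0,1.5,6,0,0,0],[0,0,1.5,6,0,0,0]]' 20; python3 -c "
from h import *
print(r.sense()['torque'],r.sense()['eef_pos'])"
```

```text
time: 6.05
eef_pos: [0.5275, 0.0884, 0.2452]
orientation: [0.706, 0.708, -0.0, -0.0]
force: [1.2, 0.2, -2.5]
finger_gap: 0.17
grasp_force: 19.9
[-0.12093582 -0.20520278  0.00594528] [0.52748046 0.08838848 0.24518523]
```

```bash
python3 -m crank '[[0,0,0,0.3,0,0,0.09],[0,0,0,0.6,0,0,0.18],[0,0,0,0.9,0,0,0.27],[0,0,0,1.2,0,0,0.36],[0,0,0,1.5,0,0,0.45],[0,0,0,1.8,0,0,0.54],[0,0,0,2,0,0,0.63],[0,0,0,2,0,0,0.63]]' 20; python3 -c "
from h import *
print(r.sense()['torque'],r.sense()['eef_pos'])"
```

```text
time: 6.72
eef_pos: [0.5274, 0.0884, 0.2433]
orientation: [0.892, 0.453, -0.0, -0.0]
force: [0.6, 0.0, -1.8]
finger_gap: 0.168
grasp_force: 20.0
[0.02425979 0.10717212 0.01585644] [0.52735915 0.08844479 0.2432703 ]
```

```bash
python3 -m crank '[[0,0,0,0.3,0,0,0.09],[0,0,0,0.6,0,0,0.18],[0,0,0,0.9,0,0,0.27],[0,0,0,1.2,0,0,0.36],[0,0,0,1.4,0,0,0.4]]' 20; python3 -c "
from h import *
print(r.sense()['torque'],r.sense()['eef_pos'])"
```

```text
time: 7.13
eef_pos: [0.527, 0.0887, 0.2417]
orientation: [0.963, 0.268, -0.001, -0.0]
force: [-2.8, 0.1, -0.3]
finger_gap: 0.168
grasp_force: 20.0
[0.36831182 0.79094225 0.07884672] [0.52703505 0.08867652 0.24172714]
```

```bash
python3 -m crank '[[0,0,0,0.3,0,0,0.08],[0,0,0,0.5,0,0,0.16],[0,0,0,0.6,0,0,0.22]]' 20; python3 -c "
from h import *
print(r.sense()['torque'],r.sense()['eef_pos'])"
```

```text
time: 7.38
eef_pos: [0.5267, 0.0894, 0.2413]
orientation: [0.987, 0.161, -0.001, -0.001]
force: [-6.8, 4.0, 2.5]
finger_gap: 0.177
grasp_force: 21.5
[1.0771509  1.53903886 0.56248799] [0.52667594 0.08938157 0.24134604]
```

```bash
python3 -m crank '[[0,0,0,0.3,0,0,0.08],[0,0,0,0.5,0,0,0.16],[0,0,0,0.6,0,0,0.18]]' 20; python3 -c "
from h import *
print(r.sense()['torque'],r.sense()['eef_pos'])"
```

```text
time: 7.63
eef_pos: [0.5271, 0.0894, 0.2413]
orientation: [0.997, 0.072, -0.0, -0.001]
force: [-5.3, 5.0, 5.0]
finger_gap: 0.207
grasp_force: 24.6
[1.12747274 1.15113831 0.71751425] [0.52705375 0.08940066 0.24128104]
```

The torque is 0.72 N m, so the lid is against the end stop. I'll ease back, release, rise and check.

```bash
python3 -m crank '[[0.0,0,0,-0.3,0,0,-0.09],[0.0,0,0,-0.3,0,0,-0.17],[0.3,0,0,-0.3,0,0,-0.17],[0.3,0,0,-0.3,0,0,-0.17],[0.5,0,0,-0.3,0,0,-0.17],[0.5,0,0,-0.3,0,0,-0.17],[0.5,0,0,-30,0,0,-0.17],[0.5,0,0,-65,0,0,-0.17],[0.5,0,0,-85,0,0,-0.17],[0.5,0,0,-85,0,0,-0.17]]' 20; python3 - <<'E'
from h import *
s=r.sense();print(s['eef_pos'],s['q'])
c=cam("side")
for d in landmark_of("lid_grip","side"): print(d["position"],d["confidence"])
print(proj(c,[[.527,.089,z] for z in(.2615,.2525,.2485)]))
cv2.imwrite("pics/s3.png",cv2.resize(c["frame"][110:210,200:300],(600,600),interpolation=cv2.INTER_CUBIC))
E
```

```text
time: 8.47
eef_pos: [0.5284, 0.0884, 0.3303]
orientation: [0.988, 0.156, 0.003, 0.0]
force: [1.0, -0.1, 0.8]
finger_gap: 0.499
grasp_force: 0.0
[0.52840798 0.08841349 0.33029847] [ 9.74843945e-02  2.01009385e-01  1.35869076e+00 -1.33992383e-04
  1.57493449e+00  1.35523338e+00]
[173.3, 174.5] 0.78
[256.4, 157.2] 0.66
[[257.32421353 154.92543444]
 [257.23619268 157.46085229]
 [257.19730086 158.58102172]]
```

View pics/s3.png

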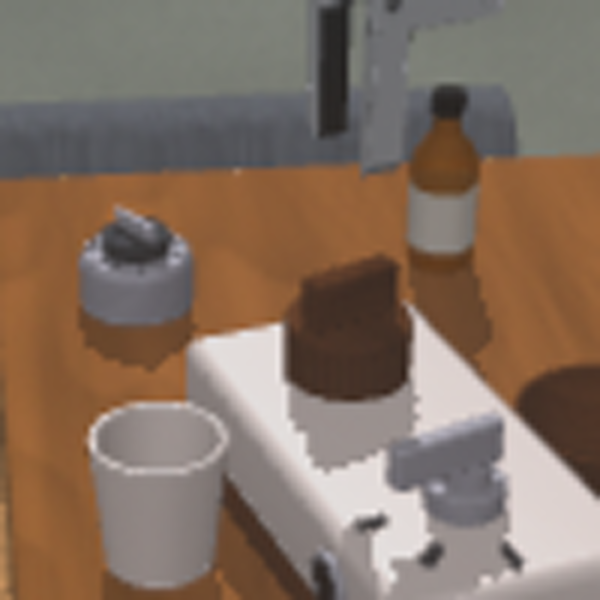

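The lid now sits lower, with its bottom at crop row ~400 against 393 before and its bar level. It is home. Next, the valve.

```bash
python3 -m crank '[[0.5,-2,35,0,0,0,-0.06],[0.5,-4,70,0,0,0,-0.127],[0.5,-6,105,0,0,0,-0.127],[0.5,-7,138,0,0,0,-0.127],[0.5,-7,138,0,0,0,-0.127],[0.5,-7,138,0,0,0,-0.127]]' 10
python3 - <<'E'
from h import *
s=r.sense();print(s['eef_pos'],s['orientation'])
c=cam("top");cv2.imwrite("pics/t2.png",cv2.resize(c["frame"][110:235,180:305],(600,600),interpolation=cv2.INTER_CUBIC))
E
```

```text
time: 9.07
eef_pos: [0.5632, -0.0463, 0.3237]
orientation: [0.976, 0.217, -0.001, -0.001]
force: [-0.1, 0.1, 0.5]
finger_gap: 0.502
grasp_force: 0.0
[ 0.56323107 -0.04625598  0.32371216] [ 9.76114295e-01  2.17252441e-01 -1.40548327e-03 -5.34312123e-04]
```

View pics/t2.png

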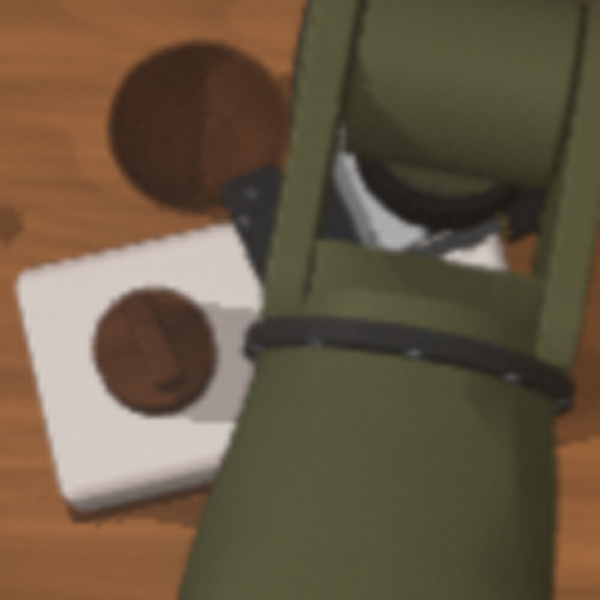

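The arm hides the valve in the top picture; the lid at (157,350) is undisturbed. I'll descend on the measured axis.

```bash
python3 -m crank '[[0.5,0,0,35,0,0,0],[0.5,0,0,65,0,0,0],[0.4,0,0,85,0,0,0],[0.3,0,0,95,0,0,0],[0.2,0,0,95,0,0,0],[0,0,0,95,0,0,0],[0,0,0,95,0,0,0],[0,0,0,95,0,0,0],[0,0,0,95,0,0,0],[0,0,0,95,0,0,0],[0,0,0,95,0,0,0],[0,0,0,95,0,0,0],[0,0,0,95,0,0,0]]' 8; python3 -c "
from h import *
print(r.sense()['torque'],r.sense()['eef_pos'])"
```

```text
time: 10.2
eef_pos: [0.5636, -0.0443, 0.2322]
orientation: [0.976, 0.219, 0.001, -0.0]
force: [-3.5, 4.2, 4.0]
finger_gap: 0.127
grasp_force: 8.0
[0.94094986 0.78318983 0.00802552] [ 0.56360871 -0.04425173  0.23222244]
```

```bash
python3 -m crank '[[0,0,-1.5,0,0,0,0],[0,0,-1.5,0,0,0,-0.09],[0,0,-1.5,0,0,0,-0.18],[0,0,-1.5,0,0,0,-0.27],[0,0,-1.5,0,0,0,-0.36],[0,0,-1.5,0,0,0,-0.45],[0,0,-1.5,0,0,0,-0.54],[0,0,-1.5,0,0,0,-0.62],[0,0,-1.5,0,0,0,-0.62],[0,0,-1.5,0,0,0,-0.62]]' 8; python3 -c "
from h import *
print(r.sense()['torque'],r.sense()['eef_pos'])"
```

```text
time: 11.03
eef_pos: [0.5646, -0.0455, 0.2323]
orientation: [0.863, 0.506, 0.002, 0.003]
force: [11.9, -11.2, -0.0]
finger_gap: 0.132
grasp_force: 8.0
[-2.2299279  -2.10742338 -0.05921861] [ 0.56462105 -0.04547444  0.23225876]
```

```bash
python3 -m crank '[[0,0,1,0,0,0,0],[0,0,2,0,0,0,0],[0,0,2,0,0,0,0]]' 8
```

```text
time: 11.28
eef_pos: [0.5651, -0.0457, 0.2322]
orientation: [0.863, 0.506, 0.001, 0.002]
force: [0.3, -5.9, 6.0]
finger_gap: 0.126
grasp_force: 8.0
```

Now release, rise, and move aside for a look.

```bash
python3 -m crank '[[0.3,0,0,0,0,0,0],[0.4,0,0,0,0,0,0],[0.5,0,0,0,0,0,0],[0.5,0,0,0,0,0,0],[0.5,0,0,-35,0,0,0],[0.5,0,0,-70,0,0,0],[0.5,0,0,-100,0,0,0],[0.5,-25,30,-110,0,0,0],[0.5,-55,60,-110,0,0,0],[0.5,-85,90,-110,0,0,0],[0.5,-115,120,-110,0,0,0],[0.5,-145,150,-110,0,0,0],[0.5,-180,150,-110,0,0,0],[0.5,-215,150,-110,0,0,0],[0.5,-215,150,-110,0,0,0],[0.5,-215,150,-110,0,0,0]]' 8
python3 - <<'E'
from h import *
c=cam("top");cv2.imwrite("pics/t3.png",cv2.resize(c["frame"][110:260,170:320],(600,600),interpolation=cv2.INTER_CUBIC))
E
```

```text
time: 12.62
eef_pos: [0.5898, -0.3068, 0.3404]
orientation: [0.863, 0.505, -0.0, -0.0]
force: [0.5, 1.1, -0.7]
finger_gap: 0.502
grasp_force: 0.0
```

View pics/t3.png

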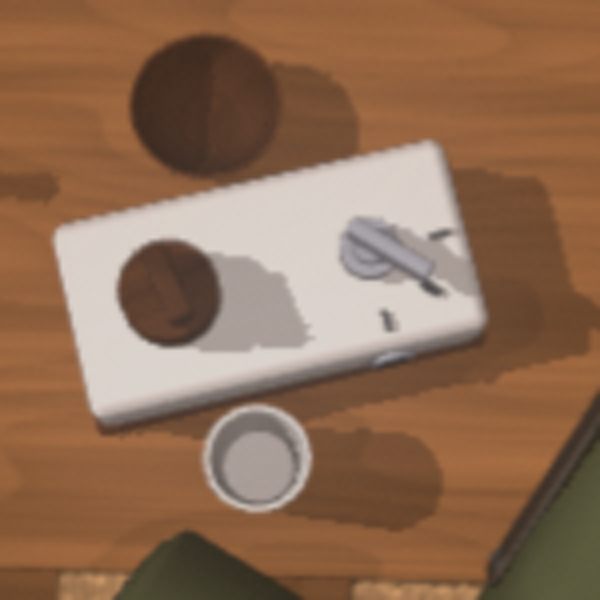

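The pointer runs from (350,228) to (432,272), towards the broad rib at (432,287). Its yaw is about 241–243°, against a target of about 241°, so it is well inside ±7°. The lid is home, the bystanders in the crop (cup and bowl) are unmoved, and the arm is clear.

```bash
python3 -c "
from plant import r
print(r.finish_job())"
```

```text
the job is handed in; nothing more can be done
None
```

The job is handed in with no verdict returned: by camera and force readings, the lid dropped into the thread and was screwed to its end stop, the valve stands at about 45° (±2–3°), and the arm was clear of everything.

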